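# Stow the charged battery packs in the push-latch tray

### The job

The tray of the plywood battery caddy is latched shut: press its front in and let go so that it springs out. Then pull every battery pack straight up out of the charging dock, stand each pack (also any that stands on the bench) upright in the tray, one to a compartment, and press the loaded tray fully in and let go, so that it stays latched. Leave the tape measure, the carving and the clamp where they are.

Things in the scene. Friction and masses are not known exactly. Their poses are not given: they have to be found in the camera images.
- tray (a joint): travel of the sliding tray in m: 0 latched, about 0.095 fully out (towards the robot), -0.009 pressed to its hard inner stop. A spring always pushes it out with 3 to 5 N; pushing it in takes 5 to 8 N. Pushed in to the stop and let go, it comes back about 9 mm and stays latched at 0 (within 1 mm); let go more than 2 mm short of the stop, it may spring out again
- caddy: plywood battery caddy fixed to the bench: sides 296 mm apart over all, clear roof with its top 85 mm up, from 17 to 172 mm behind the latched tray's front face, so the tray is loaded when out. Origin on the bench under the middle of that face, x points into it. Push-push latch: pressing the latched tray in to its stop and letting go makes it spring fully out in 2 s; each press toggles it
- tray_front (a point): middle of the flat outer face of the tray's wooden front panel, 60 mm above the bench; moves with the tray. x points into the caddy (the direction to press), z up. The panel is 292 mm wide (along y), 6 mm thick, from 6 to 78 mm above the bench
- pocket1 (a point): centre of the floor of tray compartment 1 (rightmost seen from the robot), moves with the tray, axes as tray_front; the four lie 66 mm apart along y. Floor 10 mm above the bench; inside 86 (x) by 62 mm (y); walls between and behind 14 mm high, 4 thick; front panel 43 mm from the centre, 68 mm over the floor
- pocket2 (a point): centre of the floor of tray compartment 2 (second from right seen from the robot), moves with the tray, axes as tray_front; the four lie 66 mm apart along y. Floor 10 mm above the bench; inside 86 (x) by 62 mm (y); walls between and behind 14 mm high, 4 thick; front panel 43 mm from the centre, 68 mm over the floor
- pocket3 (a point): centre of the floor of tray compartment 3 (second from left seen from the robot), moves with the tray, axes as tray_front; the four lie 66 mm apart along y. Floor 10 mm above the bench; inside 86 (x) by 62 mm (y); walls between and behind 14 mm high, 4 thick; front panel 43 mm from the centre, 68 mm over the floor
- pocket4 (a point): centre of the floor of tray compartment 4 (leftmost seen from the robot), moves with the tray, axes as tray_front; the four lie 66 mm apart along y. Floor 10 mm above the bench; inside 86 (x) by 62 mm (y); walls between and behind 14 mm high, 4 thick; front panel 43 mm from the centre, 68 mm over the floor
- dock: grey charging dock fixed to the bench, 256 (its x) by 76 by 22 mm high; origin: centre of the underside. Bays at x = -80, 0, 80 mm, floor 6 mm up. A pack stands in a bay with its x along the dock's x; two spring rollers hold its foot at the y faces: it takes a straight upward pull of about 14 to 22 N (its weight included), is free once 10 mm up and clear of the dock at 20 mm
- pack1: black battery pack with grey panels, a block 52 (along its own x) by 44 (its y) by 60 mm tall, 0.17 to 0.33 kg. Origin: centre of its underside, z up when upright. The lowest 21 mm is a foot only 38 mm wide in y, with a small rib near the bottom of both y faces. Starts in dock bay 1 (x = -80 mm)
- pack2: black battery pack with grey panels, a block 52 (along its own x) by 44 (its y) by 60 mm tall, 0.17 to 0.33 kg. Origin: centre of its underside, z up when upright. The lowest 21 mm is a foot only 38 mm wide in y, with a small rib near the bottom of both y faces. Starts in dock bay 2 (x = 0 mm)
- pack3: black battery pack with grey panels, a block 52 (along its own x) by 44 (its y) by 60 mm tall, 0.17 to 0.33 kg. Origin: centre of its underside, z up when upright. The lowest 21 mm is a foot only 38 mm wide in y, with a small rib near the bottom of both y faces. Starts in dock bay 3 (x = 80 mm)
- pack4: black battery pack with grey panels, a block 52 (along its own x) by 44 (its y) by 60 mm tall, 0.17 to 0.33 kg. Origin: centre of its underside, z up when upright. The lowest 21 mm is a foot only 38 mm wide in y, with a small rib near the bottom of both y faces. Starts standing loose on the bench between dock and caddy
- pack5: black battery pack with grey panels, a block 52 (along its own x) by 44 (its y) by 60 mm tall, 0.17 to 0.33 kg. Origin: centre of its underside, z up when upright. The lowest 21 mm is a foot only 38 mm wide in y, with a small rib near the bottom of both y faces. Starts standing loose on the bench between dock and caddy
- tape: green and black tape measure, 75 by 36 by 60 mm, a bystander on the bench
- carving: dark wooden carving, a slab with two legs standing on it, 170 by 110 by 165 mm, a bystander
- clamp: steel bar clamp with orange jaws, 300 mm long, 24 mm high, a bystander
Mind the look-alikes: they are no part of the job. Leave any blue or purple look-alike of the pack2 alone.

How it is judged (in metres and radians):
On the way, in this order (a step that is already met when the one before it is completed fails the run):
1. the tray is pressed, released and springs out (value of joint tray above 0.085 m), for 0.2 s.
2. every pack stands upright in a compartment of its own while the tray is out (value of joint tray above 0.08 m and x of pack1 in the frame of tray_front between 0.0275 and 0.0705 m and z of pack1 in the frame of tray_front between -0.056 and -0.044 m and (y of pack1 in the frame of tray_front between -0.111 and -0.087 m or y of pack1 in the frame of tray_front between -0.045 and -0.021 m or y of pack1 in the frame of tray_front between 0.021 and 0.045 m or y of pack1 in the frame of tray_front between 0.087 and 0.111 m) and angle between each of pack1, pack2, pack3, pack4, pack5's own z axis and vertical below 0.15 rad and x of pack2 in the frame of tray_front between 0.0275 and 0.0705 m and z of pack2 in the frame of tray_front between -0.056 and -0.044 m and (y of pack2 in the frame of tray_front between -0.111 and -0.087 m or y of pack2 in the frame of tray_front between -0.045 and -0.021 m or y of pack2 in the frame of tray_front between 0.021 and 0.045 m or y of pack2 in the frame of tray_front between 0.087 and 0.111 m) and x of pack3 in the frame of tray_front between 0.0275 and 0.0705 m and z of pack3 in the frame of tray_front between -0.056 and -0.044 m and (y of pack3 in the frame of tray_front between -0.111 and -0.087 m or y of pack3 in the frame of tray_front between -0.045 and -0.021 m or y of pack3 in the frame of tray_front between 0.021 and 0.045 m or y of pack3 in the frame of tray_front between 0.087 and 0.111 m) and x of pack4 in the frame of tray_front between 0.0275 and 0.0705 m and z of pack4 in the frame of tray_front between -0.056 and -0.044 m and (y of pack4 in the frame of tray_front between -0.111 and -0.087 m or y of pack4 in the frame of tray_front between -0.045 and -0.021 m or y of pack4 in the frame of tray_front between 0.021 and 0.045 m or y of pack4 in the frame of tray_front between 0.087 and 0.111 m) and x of pack5 in the frame of tray_front between 0.0275 and 0.0705 m and z of pack5 in the frame of tray_front between -0.056 and -0.044 m and (y of pack5 in the frame of tray_front between -0.111 and -0.087 m or y of pack5 in the frame of tray_front between -0.045 and -0.021 m or y of pack5 in the frame of tray_front between 0.021 and 0.045 m or y of pack5 in the frame of tray_front between 0.087 and 0.111 m)), for 0.2 s.
At the end, for the whole second after the job is handed in: the tray is latched and at rest (joint within 4 mm of 0), every pack present stands upright (tilt under 0.15 rad) on the floor of a tray compartment (underside centre within 21.5 mm of the compartment's centre along x, 12 mm along y, 6 mm in height) at rest (value of joint tray between -0.004 and 0.004 m and velocity of joint tray between -0.01 and 0.01 m/s and x of pack1 in the frame of tray_front between 0.0275 and 0.0705 m and z of pack1 in the frame of tray_front between -0.056 and -0.044 m and (y of pack1 in the frame of tray_front between -0.111 and -0.087 m or y of pack1 in the frame of tray_front between -0.045 and -0.021 m or y of pack1 in the frame of tray_front between 0.021 and 0.045 m or y of pack1 in the frame of tray_front between 0.087 and 0.111 m) and angle between each of pack1, pack2, pack3, pack4, pack5's own z axis and vertical below 0.15 rad and x of pack2 in the frame of tray_front between 0.0275 and 0.0705 m and z of pack2 in the frame of tray_front between -0.056 and -0.044 m and (y of pack2 in the frame of tray_front between -0.111 and -0.087 m or y of pack2 in the frame of tray_front between -0.045 and -0.021 m or y of pack2 in the frame of tray_front between 0.021 and 0.045 m or y of pack2 in the frame of tray_front between 0.087 and 0.111 m) and x of pack3 in the frame of tray_front between 0.0275 and 0.0705 m and z of pack3 in the frame of tray_front between -0.056 and -0.044 m and (y of pack3 in the frame of tray_front between -0.111 and -0.087 m or y of pack3 in the frame of tray_front between -0.045 and -0.021 m or y of pack3 in the frame of tray_front between 0.021 and 0.045 m or y of pack3 in the frame of tray_front between 0.087 and 0.111 m) and x of pack4 in the frame of tray_front between 0.0275 and 0.0705 m and z of pack4 in the frame of tray_front between -0.056 and -0.044 m and (y of pack4 in the frame of tray_front between -0.111 and -0.087 m or y of pack4 in the frame of tray_front between -0.045 and -0.021 m or y of pack4 in the frame of tray_front between 0.021 and 0.045 m or y of pack4 in the frame of tray_front between 0.087 and 0.111 m) and x of pack5 in the frame of tray_front between 0.0275 and 0.0705 m and z of pack5 in the frame of tray_front between -0.056 and -0.044 m and (y of pack5 in the frame of tray_front between -0.111 and -0.087 m or y of pack5 in the frame of tray_front between -0.045 and -0.021 m or y of pack5 in the frame of tray_front between 0.021 and 0.045 m or y of pack5 in the frame of tray_front between 0.087 and 0.111 m) and linear speed of each of pack1, pack2, pack3, pack4, pack5 below 0.02 m/s); the robot touches nothing.
It fails at once if the tape is moved by more than 25 mm (distance of tape from where it was at the start of the episode above 0.025 m).
It fails at once if the carving is moved by more than 25 mm (distance of carving from where it was at the start of the episode above 0.025 m).
It fails at once if the clamp is moved by more than 25 mm (distance of clamp from where it was at the start of the episode above 0.025 m).
Of pack1, pack2, pack3, pack4, pack5 only 3 to 4 are there at a start; the rules pass over those that are not, and their reading is None.
At some moment in a run one of pack4, pack5 may be knocked a few centimetres aside while the robot is not near it.
Once in a run the grip may slacken for a moment while it holds something.
It also fails if it takes over 208 s, if anything falls off the work surface, if the arm or the gripper's body presses on something with over 40 N, if the wrist force passes 120 N, or if a joint passes its speed limit or range.

### The arm

A 6-joint arm with a two-finger parallel gripper is mounted at the origin on the work surface. World frame = base frame: x ahead of the robot, y to its left, z up, the work surface at z = 0. Lengths are in m, angles in degrees, forces in N, time in s.
With the tool pointing down it reaches from about 0.4 to 0.825 m from the base axis. Payload 7 kg.
Tool frame: the origin (TCP) lies at the very end of the fingers, on their centre line; the grasp point (between the pads) lies hold_point_z behind it (hold_point_z is the distance from the TCP to the grasp point, in m); z points along the fingers, y is the direction in which the jaws open and shut (so a half turn about z gives the same grasp; the last joint's range is limited). The gripper opens to 88 mm and grips with 3 to 60 N. Pads are 19 mm wide; open, the fingers measure 130 mm over their backs; the gripper's body (78 mm by 193 mm) begins 47 mm behind the grasp point.
Start: joints at [91.622, 20.546, 0.682, 0, -70.136, -16.507], TCP at [0.173, 0.652, 0.227] pointing down, gripper open.
Joint ranges: [-176.03, 176.03], [-82.01, 121.73], [-58.28, 71.71], [-173.87, 95.51], [-174.79, -0.11], [-173.66, 173.66]. Speed limits (degrees/s): [136.94, 136.94, 172.46, 180, 180, 180].

### API

Orientations are given as [roll, pitch, yaw] about the fixed x, y, z axes, in that order (R = Rz(yaw) Ry(pitch) Rx(roll)).
In Python, from plant import get_obs, snapshot, close_job, hold_point_z gives the robot as it stands. The module is installed in compiled form; this text tells all that it offers.
- The arm moves only by the tool jog_arm, never from a script. Its argument "commands" is a list of rows, each a list of 4 numbers: the shift along the world's x, y, z in mm, then the turn about the world's z in degrees. In form: [[x, y, z, turn], ...]. A call has exactly 10 rows; each row shifts and turns the commanded pose from where the row before left it; what a row does not reach is not made up. A row lasts 1/12 s, in which the tool goes at most 41.7 mm and 7.16 degrees, less where a joint would pass 70% of its speed; a pose out of reach is approached as far as the arm can. A call is refused whole if a number of a shift passes 41.7 or a number of a turn 7.16, either way. A call with a gripper value outside its range is refused whole. "fingers" is the finger opening in mm, from 0 to 87.6, set as the call begins (left out, the last holds). The fingers move at their own pace and stop on an object; the grip force is fixed at half the most. Time passes only in rows, so rows that do not move let the fingers close, or fill a call up. It gives the time, the measured TCP pose, the force and the opening at its end, in the units of the state.
- get_obs(): the state, without advancing time (a new reading comes with each control period).
- snapshot(name): name is "side" or "top"; returns a dict with "image" (480x640x3 uint8, red, green, blue), "fov_y" (degrees; the focal length in pixels is half the picture's height over the tangent of half this angle, whatever the lens; pixels are square), "cx", "cy" (the principal point, pixels), "rvec" (rotation vector, rad) and "tvec" (3), from world to camera coordinates, as OpenCV has them. Camera axes: x right, y down, z forward; pixel columns grow to the right and rows downward; lengths in m; the calibration is good to about 2 mm. A picture is of the moment at which its call begins. There is no depth.
- close_job(): hands the job in, once; it reports no verdict.
The state is a dict: "clock": time; "joint_pos": joint angles; "qvel": joint speeds; "tau": joint torques, N m; "tool_pos": TCP position; "orientation": TCP orientation; "force": force on the tool from outside, world axes, zero at the start; "moment": the same for the moment, N m; "opening": finger opening in m.
Only numpy, scipy, OpenCV 4.12 (cv2) and the standard library are available. Lean on these libraries where they do the work, as an engineer would, in place of code of your own. Each camera call takes 0.05 s, during which the arm holds its last target.

## Working session

There is one attempt and no reset: what is moved stays moved. The work goes in short steps, Python scripts to look and compute and a tool call to move; the robot and the scene stay as the last step left them, time stands still between calls to the robot, and variables do not carry over. Pictures are saved under pics/ and viewed, and the job is handed in when it is done.

Besides the shell and the picture viewer there is one more tool, called as name([rows], argument=value, ...), one row to a line, values as JSON. jog_arm: Moves the arm, as the interface text tells. Its arguments: {"type":"object","properties":{"commands":{"type":"array","items":{"type":"array","items":{"type":"number"}}},"fingers":{"type":"number"}},"required":["commands"]}

```bash
mkdir -p pics; cat > h.py <<'E'
import numpy as np, cv2
from plant import get_obs, snapshot, close_job, hold_point_z
def cam(s):
    f=240/np.tan(np.radians(s['fov_y'])/2)
    K=np.array([[f,0,s['cx']],[0,f,s['cy']],[0,0,1]]);R=cv2.Rodrigues(np.array(s['rvec'],float))[0]
    return K,R,np.array(s['tvec'],float).reshape(3)
def px2w(s,u,v,z):
    K,R,t=cam(s);d=R.T@np.linalg.inv(K)@np.array([u,v,1.]);c=-R.T@t
    return c+d*(z-c[2])/d[2]
def w2px(s,P):
    K,R,t=cam(s);p=(R@np.atleast_2d(P).T).T+t;p=p@K.T;return p[:,:2]/p[:,2:]
def save(name,fn):
    s=snapshot(name);cv2.imwrite('pics/'+fn,s['image'][:,:,::-1]);return s
E
python3 - <<'E'
from h import *
import pickle
o=get_obs();print(o,hold_point_z() if callable(hold_point_z) else hold_point_z)
for n in('top','side'):
    s=save(n,n+'0.png');pickle.dump(s,open(n+'0.pkl','wb'));K,R,t=cam(s);print(n,K,-R.T@t,s.keys())
E
```

```text
{'clock': 0.0, 'joint_pos': array([ 9.16199161e+01,  2.05920161e+01,  6.33234066e-01, -2.14893293e-02,
       -7.01385476e+01, -1.65071752e+01]), 'qvel': array([-0.00387813, -0.01792895,  0.07413596,  0.0653818 ,  0.02517288,
       -0.01048326]), 'tau': array([-2.41434309e-04, -5.82713091e+01,  2.93050611e+01,  6.99747384e+00,
        6.82278143e-03, -1.51419463e-04]), 'tool_pos': array([0.17330902, 0.65183798, 0.22560776]), 'orientation': array([ 1.79900942e+02, -8.28898646e-03, -1.48945701e+01]), 'force': array([-0.23984758, -0.63048098, -0.21007067]), 'moment': array([-0.01791549,  0.02910434,  0.00611777]), 'opening': 0.08742033804087031} 0.0188
top [[530.02035391   0.         318.86015755]
 [  0.         530.02035391 241.0857748 ]
 [  0.           0.           1.        ]] [0.34607558 0.00778253 1.68198079] dict_keys(['image', 'fov_y', 'cx', 'cy', 'rvec', 'tvec'])
side [[472.17107229   0.         323.11067705]
 [  0.         472.17107229 239.12617708]
 [  0.           0.           1.        ]] [ 0.34637465 -0.96618257  0.79694071] dict_keys(['image', 'fov_y', 'cx', 'cy', 'rvec', 'tvec'])
```

View pics/top0.png

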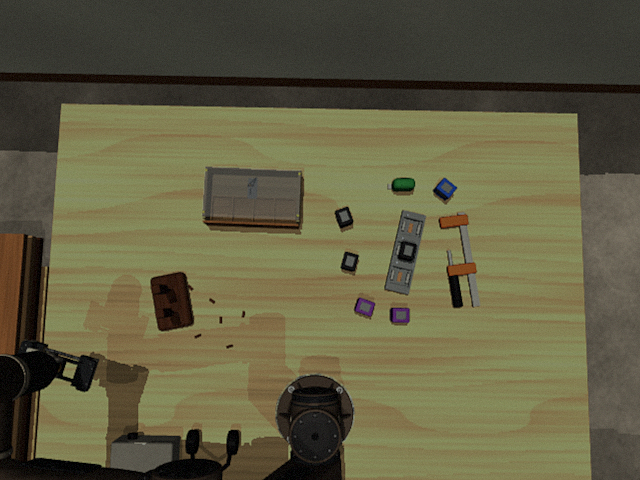

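View pics/side0.png

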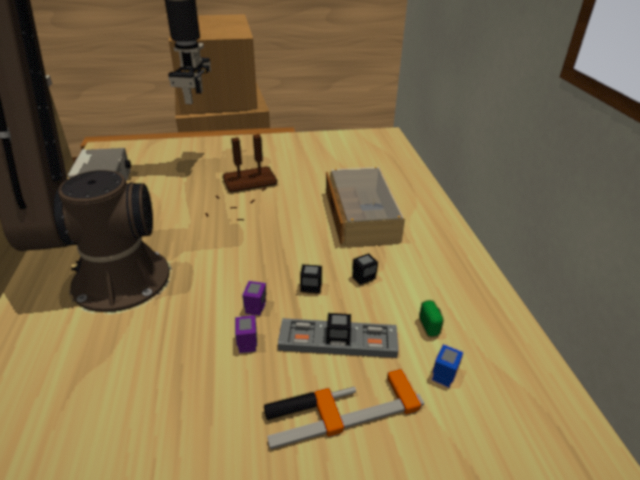

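The top view shows the caddy at about (253,198). One pack stands in the middle dock bay (407,251) and two stand loose at (344,217) and (350,261). The purple and blue blocks are look-alikes. I'll zoom in to measure.

```bash
python3 - <<'E'
from h import *
import pickle
s=pickle.load(open('top0.pkl','rb'))
print(w2px(s,[[0,0,0],[0,0,.2]]))
im=s['image'][:,:,::-1]
a=cv2.resize(im[155:245,190:310],None,fx=6,fy=6,interpolation=cv2.INTER_CUBIC);cv2.imwrite('pics/c1.png',cv2.convertScaleAbs(a,alpha=1.5))
a=cv2.resize(im[195:305,325:435],None,fx=5.4,fy=5.4,interpolation=cv2.INTER_CUBIC);cv2.imwrite('pics/c2.png',cv2.convertScaleAbs(a,alpha=2))
E
```

```text
[[314.46368072 413.29666218]
 [314.53923395 428.96020274]]
```

View pics/c1.png

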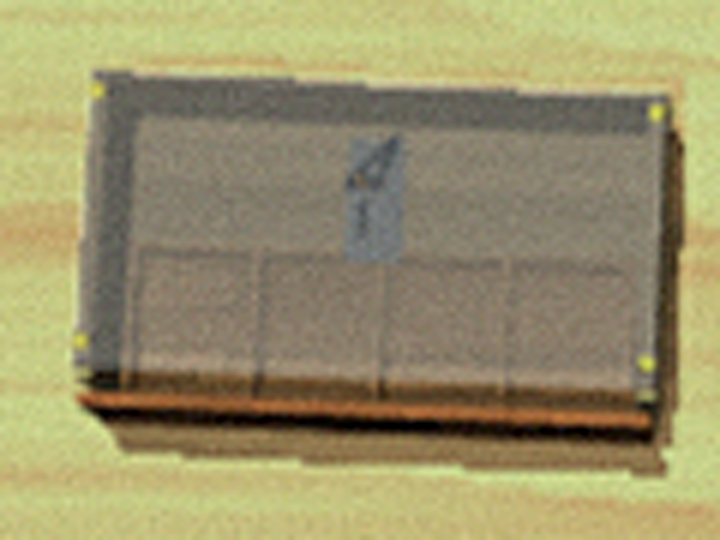

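View pics/c2.png

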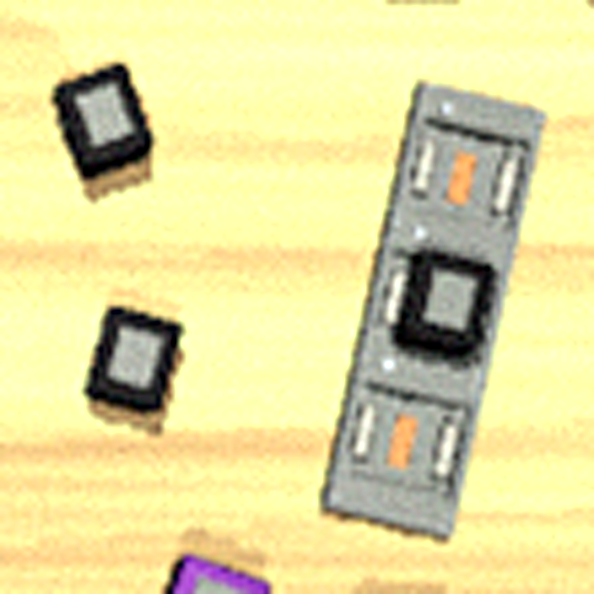

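```bash
python3 - <<'E'
from h import *
import pickle
s=pickle.load(open('top0.pkl','rb'))
def c1(x,y,z): return px2w(s,190+(x+.5)/6-.5,155+(y+.5)/6-.5,z)
def c2(x,y,z): return px2w(s,325+(x+.5)/5.4-.5,195+(y+.5)/5.4-.5,z)
for n,p in dict(rbl=(97,73),rbr=(668,97),rfr=(645,402),rfl=(80,378)).items(): print(n,c1(*p,.085)[:2].round(4))
L=c1(80,407,.078);R=c1(652,428,.078);print('front',L,R,np.linalg.norm(L-R),np.degrees(np.arctan2(*(R-L)[:2])))
print('packs panel',c2(103,112,.06),c2(132,355,.06),c2(452,300,.066))
# refine outline rects
g=s['image'].max(2)
for (u,v,z) in ((344,217,.06),(350,261,.06),(407.5,250.5,.066)):
    w=cv2.resize(g[int(v)-16:int(v)+17,int(u)-16:int(u)+17],None,fx=8,fy=8,interpolation=cv2.INTER_CUBIC)
    sv=s['image'].astype(int)
    m=(w<48).astype(np.uint8)
    n,l,st,ce=cv2.connectedComponentsWithStats(m); 
    i=1+np.argmax(st[1:,4]); cs,_=cv2.findContours((l==i).astype(np.uint8),0,2)
    r=cv2.minAreaRect(max(cs,key=cv2.contourArea)); b=cv2.boxPoints(r)
    B=np.array([px2w(s,int(u)-16+(x+.5)/8-.5,int(v)-16+(y+.5)/8-.5,z) for x,y in b])
    e=[np.linalg.norm(B[k]-B[k-1]) for k in range(4)]
    d=[np.degrees(np.arctan2(*(B[k]-B[k-1])[1::-1])) for k in range(4)]
    print(B.mean(0).round(4),np.round(e,4),np.round(d,1))
d=[c2(*p,.022) for p in((417,82),(547,112),(450,540),(322,508))]
print('dock',np.mean(d,0),[ (np.linalg.norm(d[k]-d[k-1]).round(4),np.degrees(np.arctan2(*(d[k]-d[k-1])[1::-1])).round(1)) for k in range(4)])
E
```

```text
rbl [0.7483 0.3474]
rbr [0.7413 0.0548]
rfr [0.5831 0.0632]
rfl [0.5903 0.3497]
front [0.57643959 0.35054524 0.078     ] [0.57086727 0.05960053 0.078     ] 0.2909980724585433 -178.9027752141696
packs panel [ 0.60899151 -0.07973761  0.06      ] [ 0.46959526 -0.09781493  0.06      ] [ 0.50358633 -0.2789244   0.066     ]
[ 0.6032 -0.0794  0.06  ] [0.0578 0.0475 0.0578 0.0473] [  21.1  -68.2 -159.   111.7]
[ 0.4661 -0.0988  0.06  ] [0.045  0.0556 0.0451 0.0556] [  76.5  -13.8 -103.5  166.1]
[ 0.5    -0.2722  0.066 ] [0.0575 0.0634 0.0577 0.0634] [ 80.2 -10.7 -99.9 169.1]
dock [ 0.50260814 -0.27643002  0.022     ] [(np.float64(0.2567), np.float64(-12.4)), (np.float64(0.0783), np.float64(-102.2)), (np.float64(0.2579), np.float64(167.1)), (np.float64(0.0761), np.float64(76.9))]
```

```bash
cat >> h.py <<'E'
def box(x,y,z,yaw,L,W,H):
    a=np.radians(yaw);c,s_=np.cos(a),np.sin(a)
    return np.array([[x+i*L/2*c-j*W/2*s_,y+i*L/2*s_+j*W/2*c,z+k*H] for k in(0,1) for i,j in((-1,-1),(1,-1),(1,1),(-1,1))])
def wire(im,s,B,f,o,col):
    p=(w2px(s,B)-o+.5)*f-.5
    for a,b in((0,1),(1,2),(2,3),(3,0),(4,5),(5,6),(6,7),(7,4),(0,4),(1,5),(2,6),(3,7)):
        cv2.line(im,tuple(p[a].round().astype(int).tolist()),tuple(p[b].round().astype(int).tolist()),col,1)
def overlay(s,fn,roi,f,boxes,alpha=1.6):
    u0,v0,u1,v1=roi
    a=cv2.convertScaleAbs(cv2.resize(s['image'][v0:v1,u0:u1,::-1],None,fx=f,fy=f,interpolation=cv2.INTER_CUBIC),alpha=alpha)
    for b in boxes: wire(a,s,b,f,np.array([u0,v0]),(0,0,255))
    cv2.imwrite('pics/'+fn,a)
E
python3 - <<'E'
from h import *
import pickle
s=pickle.load(open('top0.pkl','rb'));t=pickle.load(open('side0.pkl','rb'))
def cad(X,Y,yaw):
    a=np.radians(yaw);d=.003
    return box(X+d*np.cos(a),Y+d*np.sin(a),.006,yaw,.006,.292,.072)
B=[box(.609,-.0797,0,21.3,.052,.044,.06),box(.4696,-.0978,0,-13.7,.052,.044,.06),box(.503,-.2775,.006,-12.5,.052,.044,.06),box(.5026,-.2764,0,-12.6,.256,.076,.022)]
C=cad(.5737,.205,-1.3)
overlay(t,'o1.png',(270,250,410,370),5.5,B)
overlay(s,'o2.png',(325,195,435,305),5.4,B)
overlay(t,'o3.png',(310,160,410,260),6,[C])
overlay(s,'o4.png',(190,155,310,245),6,[C])
E
```

```text
(no output)
```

View pics/o1.png

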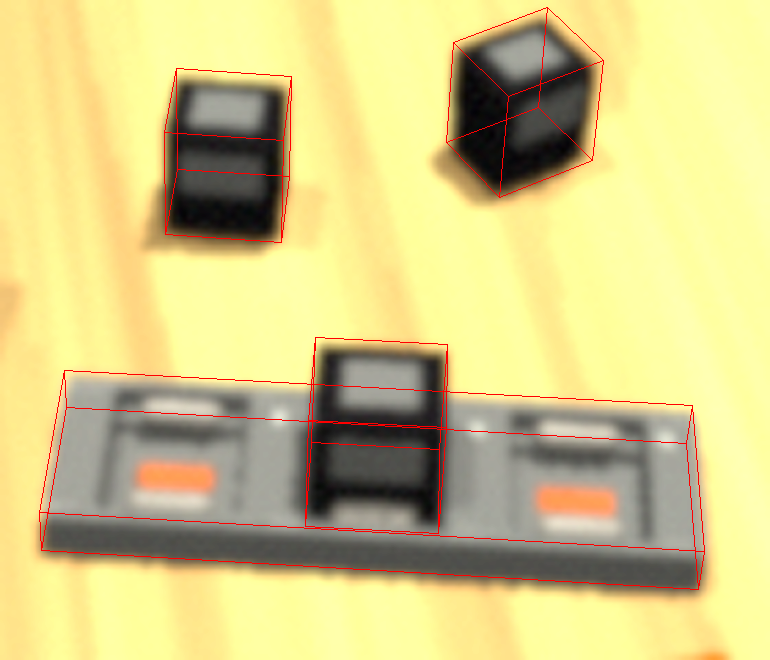

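View pics/o2.png

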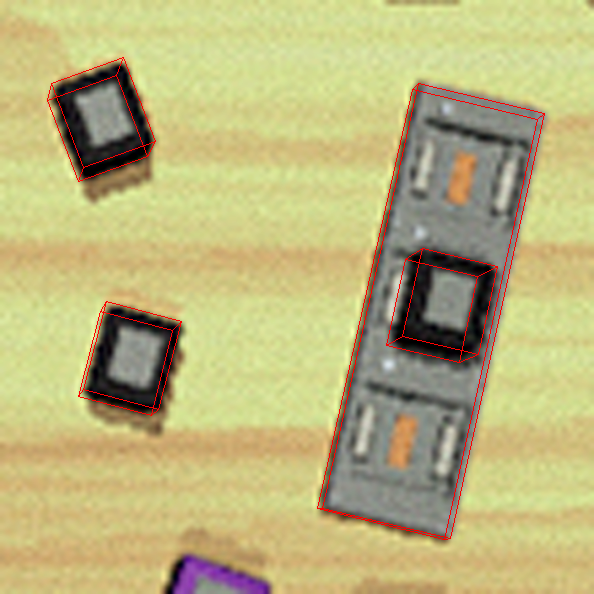

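View pics/o3.png

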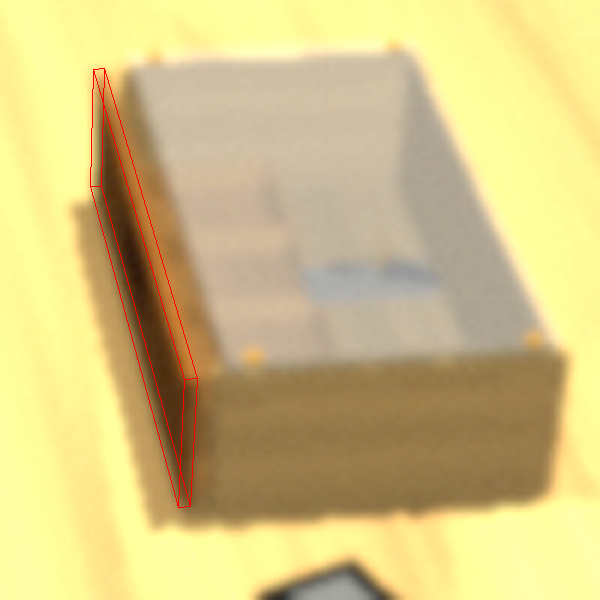

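View pics/o4.png

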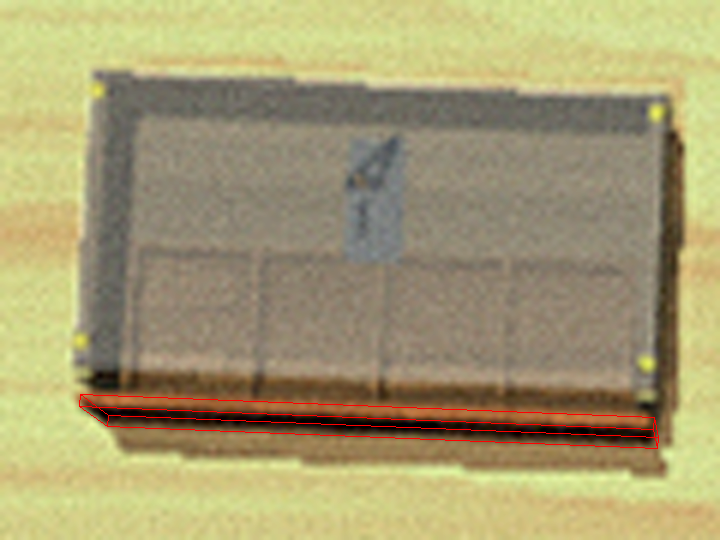

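jog_arm([
  [23, -31, 4, 0],
  [23, -31, 4, 0],
  [23, -31, 4, 1.5],
  [23, -31, 4, 1.5],
  [23, -31, 0, 1.5],
  [23, -31, 0, 1.5],
  [23, -31, 0, 1.5],
  [23, -31, 0, 1.5],
  [23, -31, 0, 1.5],
  [23, -31, 0, 1.5],
], fingers=0)

```text
clock: 0.93
tool_pos: [0.404, 0.3405, 0.2425]
orientation: [180.0, 0.0, -2.8]
force: [0.9, 0.7, -0.3]
opening: 0.0264
```

jog_arm([
  [23, -31, 0, 0.7],
  [23, -31, 0, 0.7],
  [23, -31, 0, 0],
  [23, -30, 0, 0],
  [15, -15, 0, 0],
  [0, 0, -30, 0],
  [0, 0, -40, 0],
  [0, 0, -40, 0],
  [0, 0, -40, 0],
  [0, 0, -20, 0],
])

```text
clock: 1.77
tool_pos: [0.508, 0.2024, 0.068]
orientation: [179.8, 0.3, -1.6]
force: [0.3, 0.2, -0.6]
opening: 0.0001
```

jog_arm([
  [10, 0.5, -5, 0],
  [10, 0.5, -5, 0],
  [10, 1, -3, 0],
  [10, 0, 0, 0],
  [6, 0, 0, 0],
  [4, 0, 0, 0],
  [3, 0, 0, 0],
  [2, 0, 0, 0],
  [0, 0, 0, 0],
  [0, 0, 0, 0],
])

```text
clock: 2.6
tool_pos: [0.5651, 0.2062, 0.0599]
orientation: [-180.0, 0.0, -1.5]
force: [-1.9, -0.0, 2.2]
opening: 0.0004
```

jog_arm([
  [2, 0, 0, 0],
  [2, 0, 0, 0],
  [2, 0, 0, 0],
  [2, 0, 0, 0],
  [0, 0, 0, 0],
  [0, 0, 0, 0],
  [0, 0, 0, 0],
  [0, 0, 0, 0],
  [0, 0, 0, 0],
  [0, 0, 0, 0],
])

```text
clock: 3.43
tool_pos: [0.5731, 0.2061, 0.0595]
orientation: [180.0, 0.0, -1.5]
force: [-4.7, -0.3, 4.4]
opening: 0.0003
```

jog_arm([
  [1, 0, 0, 0],
  [1, 0, 0, 0],
  [1, 0, 0, 0],
  [1, 0, 0, 0],
  [0, 0, 0, 0],
  [0, 0, 0, 0],
  [0, 0, 0, 0],
  [0, 0, 0, 0],
  [0, 0, 0, 0],
  [0, 0, 0, 0],
])

```text
clock: 4.27
tool_pos: [0.5739, 0.206, 0.0595]
orientation: [179.9, 0.3, -1.5]
force: [-19.1, 2.7, 14.8]
opening: 0.0007
```

jog_arm([
  [-10, 0, 0, 0],
  [-20, 0, 0, 0],
  [-25, 0, 0, 0],
  [-30, 0, 0, 0],
  [-30, 0, 0, 0],
  [-20, 0, 0, 0],
  [-10, 0, 10, 0],
  [0, 0, 40, 0],
  [0, 0, 40, 0],
  [0, 0, 40, 0],
])

```text
clock: 5.1
tool_pos: [0.4327, 0.2067, 0.1915]
orientation: [-180.0, -0.1, -1.4]
force: [1.3, 1.5, 0.9]
opening: 0.0001
```

jog_arm([
  [13, -31, 0, -1],
  [13, -31, 0, -1],
  [13, -31, 0, -1],
  [0, -37, 0, -1],
  [0, -37, 0, -1],
  [0, -37, 0, -1],
  [0, -37, 0, -1],
  [0, -37, 0, -1],
  [0, 0, 0, -1],
  [0, 0, 0, -1],
], fingers=87)

```text
clock: 5.93
tool_pos: [0.4721, -0.0735, 0.1898]
orientation: [-180.0, -0.1, -11.8]
force: [0.7, 0.5, -0.8]
opening: 0.0614
```

```bash
python3 - <<'E'
from h import *
import pickle
t=save('side','s1.png');s=save('top','t1.png');pickle.dump(s,open('t1.pkl','wb'));pickle.dump(t,open('s1.pkl','wb'))
print(get_obs()['clock'],get_obs()['tool_pos'],get_obs()['orientation'])
a=np.radians(-1.3)
X,Y=.5737-.095*np.cos(a),.2055-.095*np.sin(a);d=.003
C=box(X+d*np.cos(a),Y+d*np.sin(a),.006,-1.3,.006,.292,.072)
overlay(s,'o5.png',(190,155,310,275),6,[C])
B=[box(.609,-.0797,0,21.3,.052,.044,.06),box(.4696,-.0978,0,-13.7,.052,.044,.06),box(.503,-.2775,.006,-12.5,.052,.044,.06),C]
overlay(t,'o6.png',(270,160,410,370),2.8,B)
E
```

```text
6.0333 [ 0.47206114 -0.0716772   0.18974779] [-1.79974715e+02 -8.62187379e-02 -1.15652475e+01]
```

View pics/o5.png

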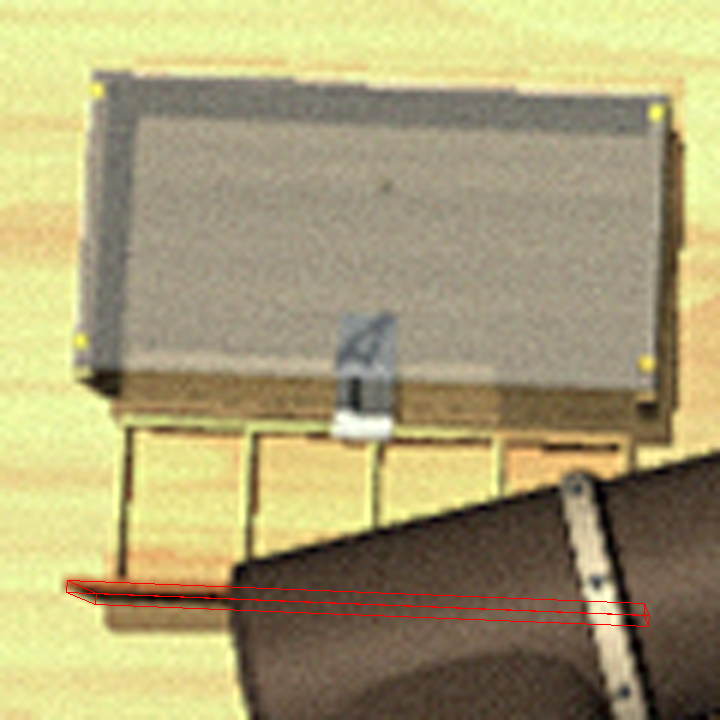

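View pics/o6.png

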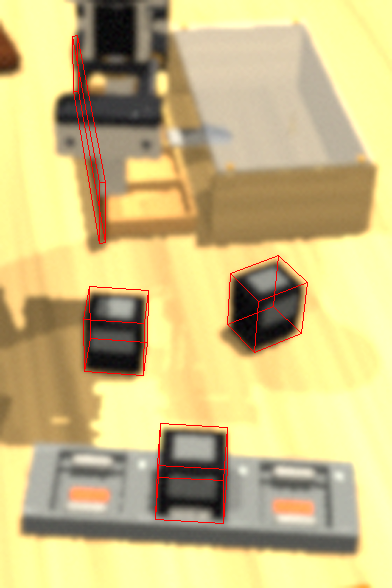

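jog_arm([
  [-1, -13, 0, -1.1],
  [-1, -12.5, 0, -1.1],
  [0, 0, -30, 0],
  [0, 0, -30, 0],
  [0, 0, -30, 0],
  [0, 0, -25, 0],
  [0, 0, -20, 0],
  [0, 0, -15, 0],
  [0, 0, 0, 0],
  [0, 0, 0, 0],
])

```text
clock: 6.87
tool_pos: [0.4696, -0.0962, 0.0393]
orientation: [180.0, 0.1, -13.5]
force: [0.8, 0.4, 1.5]
opening: 0.0868
```

jog_arm([
  [0, 0, -7, 0],
  [0, 0, -6, 0],
  [0, 0, 0, 0],
  [0, 0, 0, 0],
  [0, 0, 0, 0],
  [0, 0, 0, 0],
  [0, 0, 0, 0],
  [0, 0, 0, 0],
  [0, 0, 0, 0],
  [0, 0, 0, 0],
])

```text
clock: 7.7
tool_pos: [0.4694, -0.0972, 0.0266]
orientation: [-180.0, -0.0, -13.7]
force: [-0.4, -0.3, 0.5]
opening: 0.0874
```

jog_arm([
  [0, 0, 0, 0],
  [0, 0, 0, 0],
  [0, 0, 0, 0],
  [0, 0, 0, 0],
  [0, 0, 0, 0],
  [0, 0, 0, 0],
  [0, 0, 0, 0],
  [0, 0, 0, 0],
  [0, 0, 0, 0],
  [0, 0, 0, 0],
], fingers=30)

```text
clock: 8.53
tool_pos: [0.4694, -0.0973, 0.0266]
orientation: [180.0, 0.0, -13.7]
force: [-0.0, -1.5, 0.2]
opening: 0.044
```

jog_arm([
  [0, 0, 10, 0],
  [0, 0, 20, 0],
  [0, 0, 25, 0],
  [0, 0, 30, 0],
  [0, 0, 30, 0],
  [0, 0, 20, 0],
  [0, 0, 0, 1.5],
  [0, 0, 0, 3],
  [0, 0, 0, 3],
  [0, 0, 0, 3],
])

```text
clock: 9.37
tool_pos: [0.4688, -0.097, 0.1612]
orientation: [-180.0, 0.0, -3.1]
force: [0.0, 1.2, -2.6]
opening: 0.0436
```

```bash
cat > tray.py <<'E'
from h import *
import sys
s=save('top',sys.argv[1]+'t.png');t=save('side',sys.argv[1]+'s.png')
import pickle;pickle.dump((s,t),open(sys.argv[1]+'.pkl','wb'))
o=get_obs();print(o['clock'],o['tool_pos'],o['opening'],o['force'])
overlay(s,sys.argv[1]+'tc.png',(190,155,310,275),5,[])
overlay(t,sys.argv[1]+'sc.png',(270,150,410,370),2.7,[])
E
python3 tray.py a
```

```text
9.4667 [ 0.46887557 -0.09701319  0.16113142] 0.043818651751477075 [-0.25894777 -0.05544774 -2.28372026]
```

View pics/atc.png

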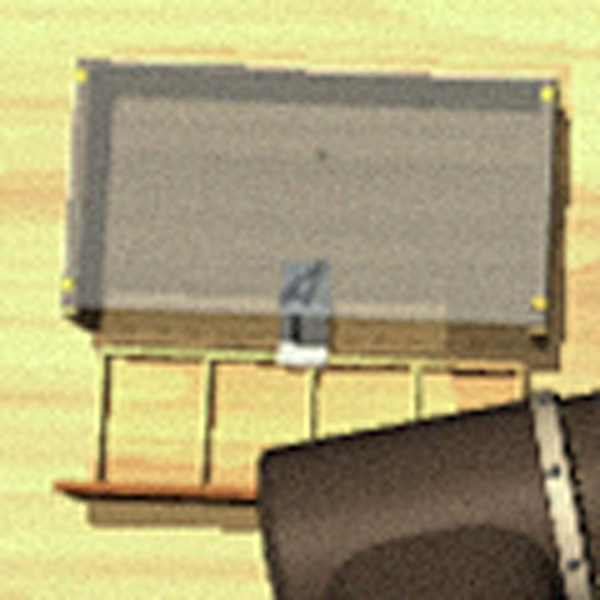

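View pics/asc.png

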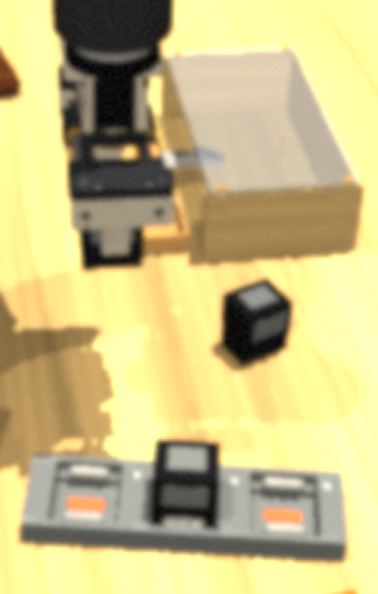

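```bash
python3 - <<'E'
from h import *
import pickle
s,t=pickle.load(open('a.pkl','rb'))
c=lambda x,y,z: px2w(s,190+(x+.5)/5-.5,155+(y+.5)/5-.5,z)
P=[c(x,y,.024) for x,y in((105,354),(209,358),(314,362),(418,366),(525,371))]
for p in P: print(p.round(4))
print('slope',np.polyfit([p[1] for p in P],[p[0] for p in P],1))
print('panel outer top left',c(57,489,.078),c(258,499,.078),'wall bottoms',c(101,485,.024),c(206,488,.024))
E
```

```text
[0.5751 0.3375 0.024 ]
[0.5738 0.272  0.024 ]
[0.5724 0.2058 0.024 ]
[0.571  0.1402 0.024 ]
[0.569  0.0727 0.024 ]
slope [0.02254174 0.56763954]
panel outer top left [0.48456228 0.35259565 0.078     ] [0.48059808 0.23070122 0.078     ] wall bottoms [0.49222043 0.33678203 0.024     ] [0.49147912 0.27099477 0.024     ]
```

jog_arm([
  [4, 20, 0, 0.5],
  [6, 38, 0, 0.5],
  [6, 38, 0, 0.5],
  [6, 38, 0, 0.4],
  [6, 38, 0, 0],
  [6, 38, 0, 0],
  [6, 38, 0, 0],
  [6, 38, 0, 0],
  [6, 38, 0, 0],
  [6, 38, 0, 0],
])

```text
clock: 10.3
tool_pos: [0.5269, 0.2667, 0.1611]
orientation: [180.0, 0.0, -1.4]
force: [0.8, -1.1, -3.3]
opening: 0.0439
```

jog_arm([
  [4, 30, 0, 0],
  [0, 10, 0, 0],
  [0, 0, -20, 0],
  [0, 0, -30, 0],
  [0, 0, -30, 0],
  [0, 0, -20, 0],
  [0, 0, -10, 0],
  [0, 0, 0, 0],
  [0, 0, 0, 0],
  [0, 0, 0, 0],
])

```text
clock: 11.13
tool_pos: [0.5323, 0.3055, 0.053]
orientation: [-179.9, -0.1, -1.3]
force: [-0.3, -0.2, -2.3]
opening: 0.044
```

jog_arm([
  [0, 0, -7, 0],
  [0, 0, -4, 0],
  [0, 0, -2, 0],
  [0, 0, -1, 0],
  [0, 0, -1, 0],
  [0, 0, -1, 0],
  [0, 0, 0, 0],
  [0, 0, 0, 0],
  [0, 0, 0, 0],
  [0, 0, 0, 0],
])

```text
clock: 11.97
tool_pos: [0.5316, 0.3048, 0.0367]
orientation: [-180.0, -0.0, -1.3]
force: [-2.9, -1.2, 5.4]
opening: 0.0437
```

jog_arm([
  [0, 0, 0, 0],
  [0, 0, 0, 0],
  [0, 0, 0, 0],
  [0, 0, 0, 0],
  [0, 0, 0, 0],
  [0, 0, 0, 0],
  [0, 0, 0, 0],
  [0, 0, 0, 0],
  [0, 0, 5, 0],
  [0, 0, 10, 0],
], fingers=64)

```text
clock: 12.8
tool_pos: [0.5308, 0.3042, 0.0499]
orientation: [179.9, 0.1, -1.3]
force: [0.1, -0.1, 0.1]
opening: 0.0639
```

jog_arm([
  [0, 0, 20, 0],
  [0, 0, 30, 0],
  [0, 0, 35, 0],
  [0, 0, 35, 1],
  [6, -34, 10, 4],
  [6, -38, 0, 4],
  [6, -38, 0, 4],
  [6, -38, 0, 4],
  [6, -38, 0, 4],
  [6, -38, 0, 2],
])

```text
clock: 13.63
tool_pos: [0.5675, 0.0792, 0.182]
orientation: [-180.0, -0.1, 22.0]
force: [1.4, 0.5, 0.4]
opening: 0.0642
```

```bash
python3 tray.py b
```

```text
13.7333 [0.56753911 0.07636919 0.18181004] 0.06423637367028165 [ 0.62797746 -0.25390835  1.03771276]
```

View pics/bt.png

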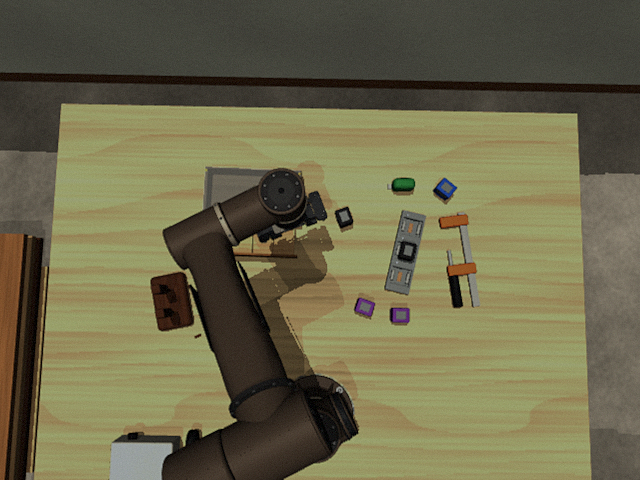

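View pics/bsc.png

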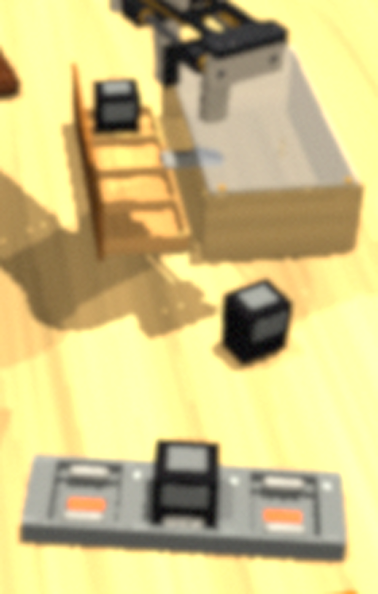

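jog_arm([
  [10, -37, 0, -0.5],
  [10, -37, 0, 0],
  [10, -37, 0, 0],
  [10, -37, 0, 0],
  [1, -7, 0, 0],
  [0, 0, -25, 0],
  [0, 0, -30, 0],
  [0, 0, -30, 0],
  [0, 0, -25, 0],
  [0, 0, -10, 0],
], fingers=87)

```text
clock: 14.57
tool_pos: [0.6065, -0.074, 0.0578]
orientation: [-179.9, 0.2, 21.2]
force: [-0.1, 0.2, -1.0]
opening: 0.0869
```

jog_arm([
  [0, 0, 0, 0],
  [0, 0, 0, 0],
  [0, 0, -10, 0],
  [0, 0, -10, 0],
  [0, 0, -10, 0],
  [0, 0, -5, 0],
  [0, 0, 0, 0],
  [0, 0, 0, 0],
  [0, 0, 0, 0],
  [0, 0, 0, 0],
])

```text
clock: 15.4
tool_pos: [0.6088, -0.0741, 0.026]
orientation: [180.0, -0.0, 21.2]
force: [-0.6, 1.2, 0.4]
opening: 0.0869
```

jog_arm([
  [0, -5, 0, 0],
  [0, 0, 0, 0],
  [0, 0, 0, 0],
  [0, 0, 0, 0],
  [0, 0, 0, 0],
  [0, 0, 0, 0],
  [0, 0, 0, 0],
  [0, 0, 0, 0],
  [0, 0, 0, 0],
  [0, 0, 0, 0],
], fingers=30)

```text
clock: 16.23
tool_pos: [0.6085, -0.0792, 0.0256]
orientation: [180.0, -0.0, 21.2]
force: [0.1, -0.8, 0.7]
opening: 0.0439
```

jog_arm([
  [0, 0, 0, 0],
  [0, 0, 0, 0],
  [0, 0, 10, 0],
  [0, 0, 25, 0],
  [0, 0, 35, 0],
  [0, 0, 40, 0],
  [0, 0, 30, 0],
  [0, 0, 0, -4],
  [0, 0, 0, -6],
  [0, 0, 0, -6],
])

```text
clock: 17.07
tool_pos: [0.608, -0.079, 0.1667]
orientation: [-180.0, -0.0, 4.9]
force: [-0.6, -0.5, -2.9]
opening: 0.0441
```

jog_arm([
  [-16, 36, 0, -4],
  [-16, 36, 0, -2.5],
  [-16, 36, 0, 0],
  [-16, 36, 0, 0],
  [-13, 30, 0, 0],
  [-5, 8, 0, 0],
  [0, 0, 0, 0],
  [0, 0, -25, 0],
  [0, 0, -40, 0],
  [0, 0, -30, 0],
])

```text
clock: 17.9
tool_pos: [0.5262, 0.1023, 0.0695]
orientation: [-180.0, -0.0, -1.3]
force: [-0.6, 0.3, -3.8]
opening: 0.044
```

jog_arm([
  [0, 0, -15, 0],
  [0, 0, 0, 0],
  [0, 0, 0, 0],
  [0, 0, 0, 0],
  [0, 0, 0, 0],
  [0, 0, 0, 0],
  [0, 0, 0, 0],
  [0, 0, 0, 0],
  [0, 0, 0, 0],
  [0, 0, 0, 0],
])

```text
clock: 18.73
tool_pos: [0.5265, 0.1029, 0.0558]
orientation: [-180.0, -0.0, -1.3]
force: [0.2, -0.3, -3.1]
opening: 0.0435
```

Expected contact is at TCP z ≈ 0.0356.

jog_arm([
  [0, 0, -8, 0],
  [0, 0, -6, 0],
  [0, 0, -3, 0],
  [0, 0, -1, 0],
  [0, 0, -1, 0],
  [0, 0, -1, 0],
  [0, 0, -1, 0],
  [0, 0, 0, 0],
  [0, 0, 0, 0],
  [0, 0, 0, 0],
])

```text
clock: 19.57
tool_pos: [0.5267, 0.1028, 0.0355]
orientation: [-180.0, -0.0, -1.3]
force: [-2.8, -0.6, 4.5]
opening: 0.0437
```

jog_arm([
  [0, 0, 0, 0],
  [0, 0, 0, 0],
  [0, 0, 0, 0],
  [0, 0, 0, 0],
  [0, 0, 0, 0],
  [0, 0, 0, 0],
  [0, 0, 0, 0],
  [0, 0, 0, 0],
  [0, 0, 5, 0],
  [0, 0, 10, 0],
], fingers=64)

```text
clock: 20.4
tool_pos: [0.5256, 0.1024, 0.0491]
orientation: [179.9, 0.1, -1.3]
force: [-0.6, -1.1, 0.5]
opening: 0.064
```

jog_arm([
  [0, 0, 20, 0],
  [0, 0, 40, 0],
  [0, 0, 40, 0],
  [-3, -39, 10, -1.3],
  [-3, -39, 0, -1.3],
  [-3, -39, 0, -1.3],
  [-3, -39, 0, -1.3],
  [-3, -39, 0, -1.3],
  [-3, -39, 0, -1.3],
  [-3, -39, 0, -1.3],
])

```text
clock: 21.23
tool_pos: [0.5051, -0.172, 0.161]
orientation: [-180.0, -0.1, -10.4]
force: [1.0, 0.4, -0.8]
opening: 0.0642
```

jog_arm([
  [-1, -39, 0, -1.3],
  [-1, -39, 0, -0.8],
  [-1, -27, 0, 0],
  [0, 0, 0, 0],
  [0, 0, -10, 0],
  [0, 0, 0, 0],
  [0, 0, 0, 0],
  [0, 0, 0, 0],
  [0, 0, 0, 0],
  [0, 0, 0, 0],
], fingers=87)

```text
clock: 22.07
tool_pos: [0.5028, -0.2745, 0.15]
orientation: [180.0, -0.0, -12.4]
force: [0.1, 0.2, 0.4]
opening: 0.0869
```

```bash
python3 tray.py c; python3 -c "
from h import *
print(get_obs()['orientation'])"
```

```text
22.1667 [ 0.50269866 -0.27469038  0.14983877] 0.08672419991071458 [-0.34059616  1.05604466 -0.76481173]
[-1.79999430e+02 -2.42621044e-02 -1.24334893e+01]
```

View pics/cs.png

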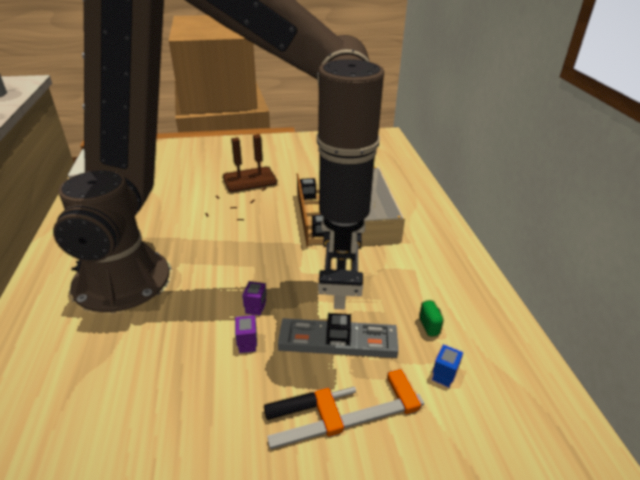

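View pics/ctc.png

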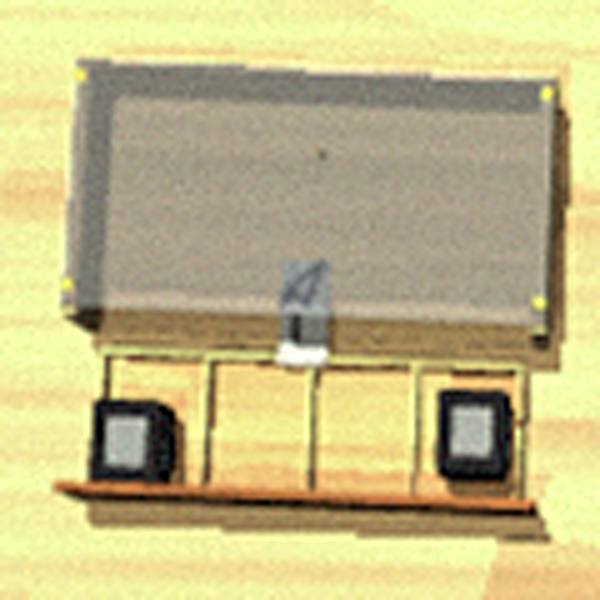

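Both loose packs now stand in the outer compartments, with their panels at about (125,440) and (470,430) in the crop. Next is the dock pack.

jog_arm([
  [0, -3, -20, 0],
  [0, 0, -30, 0],
  [0, 0, -30, 0],
  [0, 0, -20, 0],
  [0, 0, -10, 0],
  [0, 0, -6, 0],
  [0, 0, 0, 0],
  [0, 0, 0, 0],
  [0, 0, 0, 0],
  [0, 0, 0, 0],
])

```text
clock: 23.0
tool_pos: [0.5033, -0.2784, 0.0349]
orientation: [180.0, -0.1, -12.5]
force: [-0.6, 0.1, 0.4]
opening: 0.0871
```

jog_arm([
  [0, 0, 0, 0],
  [0, 0, 0, 0],
  [0, 0, 0, 0],
  [0, 0, 0, 0],
  [0, 0, 0, 0],
  [0, 0, 0, 0],
  [0, 0, 0, 0],
  [0, 0, 0, 0],
  [0, 0, 0, 0],
  [0, 0, 0, 0],
], fingers=30)

```text
clock: 23.83
tool_pos: [0.5024, -0.2779, 0.0335]
orientation: [-180.0, 0.0, -12.5]
force: [-0.1, 2.5, 1.2]
opening: 0.0435
```

jog_arm([
  [0, 0, 1, 0],
  [0, 0, 1, 0],
  [0, 0, 1, 0],
  [0, 0, 1, 0],
  [0, 0, 1, 0],
  [0, 0, 1, 0],
  [0, 0, 1, 0],
  [0, 0, 1, 0],
  [0, 0, 1, 0],
  [0, 0, 1, 0],
])

```text
clock: 24.67
tool_pos: [0.5022, -0.2783, 0.0442]
orientation: [180.0, 0.0, -12.5]
force: [-1.5, 0.1, -3.2]
opening: 0.0439
```

jog_arm([
  [0, 0, 1, 0],
  [0, 0, 1, 0],
  [0, 0, 1, 0],
  [0, 0, 1, 0],
  [0, 0, 2, 0],
  [0, 0, 2, 0],
  [0, 0, 3, 0],
  [0, 0, 4, 0],
  [0, 0, 5, 0],
  [0, 0, 5, 0],
])

```text
clock: 25.5
tool_pos: [0.5025, -0.2783, 0.0691]
orientation: [180.0, -0.0, -12.5]
force: [0.1, -0.1, -2.0]
opening: 0.0434
```

jog_arm([
  [0, 0, 10, 0],
  [0, 0, 15, 0],
  [0, 0, 20, 0],
  [0, 0, 20, 0],
  [0, 0, 20, 0],
  [0, 0, 20, 0],
  [0, 0, 0, 0],
  [0, 0, 0, 0],
  [0, 0, 0, 0],
  [0, 0, 0, 0],
])

```text
clock: 26.33
tool_pos: [0.5016, -0.2779, 0.1727]
orientation: [-180.0, 0.1, -12.5]
force: [-0.9, 0.7, -2.4]
opening: 0.044
```

```bash
python3 tray.py d; python3 - <<'E'
from h import *
import pickle
s,t=pickle.load(open('d.pkl','rb'))
overlay(t,'ds2.png',(260,200,400,380),4,[box(.5024,-.2779,.1335+.03-.0275,-12.5,.052,.044,.06)])
E
```

```text
26.4333 [ 0.50181014 -0.27799832  0.17257496] 0.043888198500475685 [ 0.50342403  0.34230493 -2.13669094]
```

View pics/ds2.png

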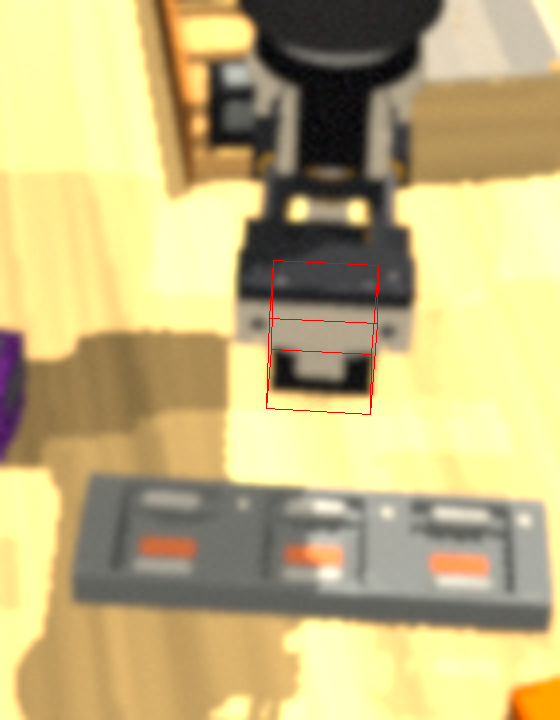

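jog_arm([
  [2, 25, 0, 1],
  [2, 39, 0, 2],
  [2, 39, 0, 2],
  [2, 39, 0, 2],
  [2, 39, 0, 2],
  [2, 39, 0, 2.2],
  [2, 39, 0, 0],
  [2, 39, 0, 0],
  [2, 39, 0, 0],
  [2, 39, 0, 0],
])

```text
clock: 27.27
tool_pos: [0.5218, 0.0996, 0.1731]
orientation: [180.0, 0.0, -1.3]
force: [0.7, -0.4, -2.9]
opening: 0.0437
```

jog_arm([
  [3, 39, 0, 0],
  [3, 30, 0, 0],
  [0, 10, 0, 0],
  [0, 0, 0, 0],
  [0, 0, -30, 0],
  [0, 0, -40, 0],
  [0, 0, -30, 0],
  [0, 0, -10, 0],
  [0, 0, 0, 0],
  [0, 0, 0, 0],
])

```text
clock: 28.1
tool_pos: [0.5289, 0.1764, 0.0641]
orientation: [180.0, 0.0, -1.3]
force: [0.6, 0.1, -1.8]
opening: 0.0437
```

jog_arm([
  [0, 1, -10, 0],
  [0, 0, -8, 0],
  [0, 0, -4, 0],
  [0, 0, -2, 0],
  [0, 0, -1, 0],
  [0, 0, -1, 0],
  [0, 0, -1, 0],
  [0, 0, 0, 0],
  [0, 0, 0, 0],
  [0, 0, 0, 0],
])

```text
clock: 28.93
tool_pos: [0.5286, 0.178, 0.0374]
orientation: [-180.0, -0.0, -1.3]
force: [-2.0, -0.6, 5.5]
opening: 0.0439
```

Contact came at the expected height. I'll release with a small opening because of the neighbouring pack.

jog_arm([
  [0, 0, 0, 0],
  [0, 0, 0, 0],
  [0, 0, 0, 0],
  [0, 0, 0, 0],
  [0, 0, 0, 0],
  [0, 0, 0, 0],
  [0, 0, 0, 0],
  [0, 0, 0, 0],
  [0, 0, 3, 0],
  [0, 0, 5, 0],
], fingers=51)

```text
clock: 29.77
tool_pos: [0.5281, 0.1776, 0.0444]
orientation: [180.0, 0.1, -1.3]
force: [0.6, 0.6, -0.5]
opening: 0.0512
```

jog_arm([
  [0, 0, 10, 0],
  [0, 0, 20, 0],
  [0, 0, 30, 0],
  [0, 0, 35, 0],
  [0, 0, 35, 0],
  [-20, 0, 0, 0],
  [-35, 0, 0, 0],
  [-35, 0, 0, 0],
  [-20, 0, 0, 0],
  [0, 0, 0, 0],
])

```text
clock: 30.6
tool_pos: [0.4153, 0.177, 0.1759]
orientation: [-179.9, -0.0, -1.2]
force: [0.2, -0.9, -0.6]
opening: 0.051
```

```bash
python3 tray.py e
```

```text
30.7 [0.41827864 0.17819386 0.1760851 ] 0.0511470613133187 [1.5121233  1.02073161 0.40807431]
```

View pics/esc.png

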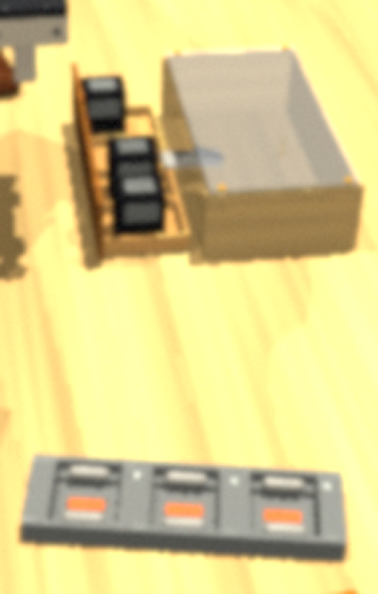

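View pics/etc.png

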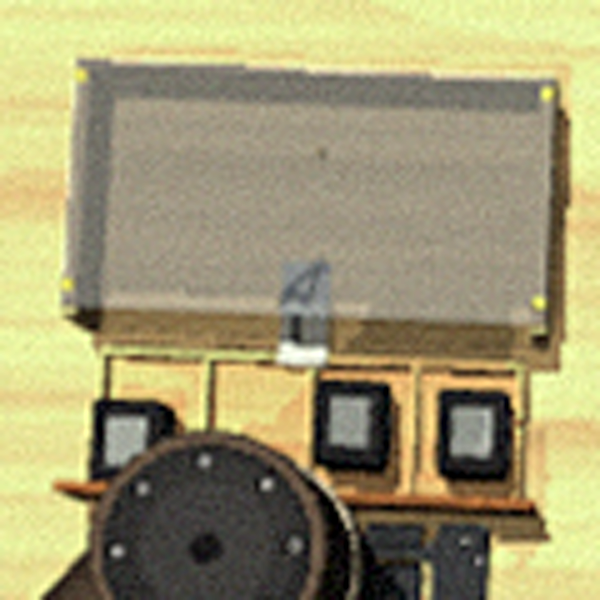

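```bash
python3 - <<'E'
from h import *
import pickle
s,t=pickle.load(open('e.pkl','rb'));sc,_=pickle.load(open('c.pkl','rb'))
c=lambda x,y,z: px2w(s,190+(x+.5)/5-.5,155+(y+.5)/5-.5,z)
a=np.radians(-1.3);R=np.array([[np.cos(a),np.sin(a)],[-np.sin(a),np.cos(a)]])
for x,y in((125,441),(354,420),(471,431)):
    p=c(x,y,.07); print(p.round(4),(R@(p[:2]-[.4795,.2065])).round(4))
E
```

```text
[0.5154 0.3141 0.07  ] [0.0334 0.1084]
[0.5308 0.1748 0.07  ] [ 0.052  -0.0306]
[0.5253 0.1031 0.07  ] [ 0.0481 -0.1024]
```

```bash
python3 - <<'E'
from h import *
import pickle
s,t=pickle.load(open('e.pkl','rb'));s2,t2=pickle.load(open('b.pkl','rb'))
B=[box(.5154,.3141,.01,-1.3,.052,.044,.06),box(.5308,.1748,.01,-1.3,.052,.044,.06),box(.5253,.1031,.01,-1.3,.052,.044,.06)]
for n,q,bb in(('z1.png',t,B),('z2.png',t2,[box(.5308,.3042,.01,-1.3,.052,.044,.06)])):overlay(q,n,(285,165,345,250),8,bb)
i=np.hstack([cv2.imread('pics/z1.png')[:,:390],cv2.imread('pics/z2.png')[:,:390]]);cv2.imwrite('pics/z3.png',cv2.resize(i,(690,600)))
E
```

```text
(no output)
```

View pics/z3.png

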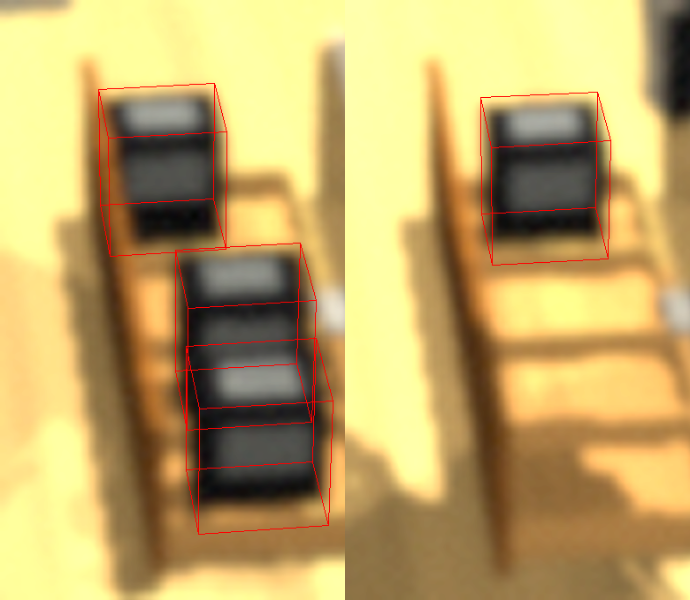

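Pack 4 was placed centred, but since then it has been knocked toward the front-left corner of its compartment (offset about -15, +10 mm). That is close to the limit, so I'll re-grasp it and set it back in the centre.

jog_arm([
  [20, 27, 0, 0],
  [25, 33, 0, 0],
  [25, 33, 0, 0],
  [20, 27, 0, 0],
  [9, 14, 0, 0],
  [0, 0, 0, 0],
  [0, 0, 0, 0],
  [0, 0, -20, 0],
  [0, 0, -30, 0],
  [0, 0, -25, 0],
], fingers=72)

```text
clock: 31.53
tool_pos: [0.5174, 0.311, 0.0992]
orientation: [-179.9, -0.0, -1.3]
force: [0.4, -0.2, -0.9]
opening: 0.0721
```

jog_arm([
  [0, 0, 0, 0],
  [0, 0, 0, 0],
  [0, 0, -20, 0],
  [0, 0, -20, 0],
  [0, 0, -12, 0],
  [0, 0, -7, 0],
  [0, 0, 0, 0],
  [0, 0, 0, 0],
  [0, 0, 0, 0],
  [0, 0, 0, 0],
])

```text
clock: 32.37
tool_pos: [0.5181, 0.3125, 0.042]
orientation: [-179.9, -0.1, -1.3]
force: [0.4, 0.1, 0.7]
opening: 0.0719
```

jog_arm([
  [0, 0, 0, 0],
  [0, 0, 0, 0],
  [0, 0, 0, 0],
  [0, 0, 0, 0],
  [0, 0, 0, 0],
  [0, 0, 0, 0],
  [0, 0, 0, 0],
  [0, 0, 0, 0],
  [0, 0, 0, 0],
  [0, 0, 0, 0],
], fingers=30)

```text
clock: 33.2
tool_pos: [0.5177, 0.3122, 0.0407]
orientation: [-180.0, -0.0, -1.3]
force: [0.8, 2.5, 1.0]
opening: 0.0439
```

jog_arm([
  [0, 0, 3, 0],
  [0, 0, 4, 0],
  [0, 0, 0, 0],
  [3, -2, 0, 0],
  [4, -2, 0, 0],
  [4, -2, 0, 0],
  [3, -2, 0, 0],
  [0, 0, 0, 0],
  [0, 0, 0, 0],
  [0, 0, 0, 0],
])

```text
clock: 34.03
tool_pos: [0.5313, 0.3036, 0.0474]
orientation: [180.0, 0.0, -1.3]
force: [-0.5, -0.2, -3.6]
opening: 0.0441
```

jog_arm([
  [0, 0, -2, 0],
  [0, 0, -2, 0],
  [0, 0, -1, 0],
  [0, 0, -1, 0],
  [0, 0, -1, 0],
  [0, 0, -1, 0],
  [0, 0, 0, 0],
  [0, 0, 0, 0],
  [0, 0, 0, 0],
  [0, 0, 0, 0],
])

```text
clock: 34.87
tool_pos: [0.5316, 0.3039, 0.0407]
orientation: [-180.0, -0.0, -1.3]
force: [-3.0, -0.4, 6.1]
opening: 0.0438
```

Resting on the floor. Release, retreat, and look again.

jog_arm([
  [0, 0, 0, 0],
  [0, 0, 0, 0],
  [0, 0, 0, 0],
  [0, 0, 0, 0],
  [0, 0, 0, 0],
  [0, 0, 0, 0],
  [0, 0, 0, 0],
  [0, 0, 0, 0],
  [0, 0, 3, 0],
  [0, 0, 8, 0],
], fingers=60)

```text
clock: 35.7
tool_pos: [0.5308, 0.3032, 0.0499]
orientation: [179.9, 0.1, -1.3]
force: [-0.0, 0.0, 0.2]
opening: 0.0599
```

jog_arm([
  [0, 0, 15, 0],
  [0, 0, 30, 0],
  [0, 0, 35, 0],
  [0, 0, 35, 0],
  [-25, -10, 0, 0],
  [-35, -20, 0, 0],
  [-35, -20, 0, 0],
  [-30, -20, 0, 0],
  [-10, -20, 0, 0],
  [0, 0, 0, 0],
], fingers=60)

```text
clock: 36.53
tool_pos: [0.3936, 0.2108, 0.1666]
orientation: [-179.9, 0.0, -1.3]
force: [-0.4, 0.8, -0.7]
opening: 0.0601
```

jog_arm([
  [0, -7, 0, 0],
  [0, 0, 0, 0],
  [0, 0, -30, 0],
  [0, 0, -40, 0],
  [0, 0, -30, 0],
  [0, 0, -5, 0],
  [0, 0, 0, 0],
  [0, 0, 0, 0],
  [0, 0, 0, 0],
  [0, 0, 0, 0],
], fingers=0)

```text
clock: 37.37
tool_pos: [0.3974, 0.208, 0.0622]
orientation: [-179.9, -0.1, -1.3]
force: [-0.2, 0.6, -0.3]
opening: 0.0014
```

```bash
python3 tray.py f
```

```text
37.4667 [0.39704363 0.20760691 0.061859  ] 0.00041797807755093605 [-0.11008366 -0.22691427 -0.45150128]
```

View pics/fsc.png

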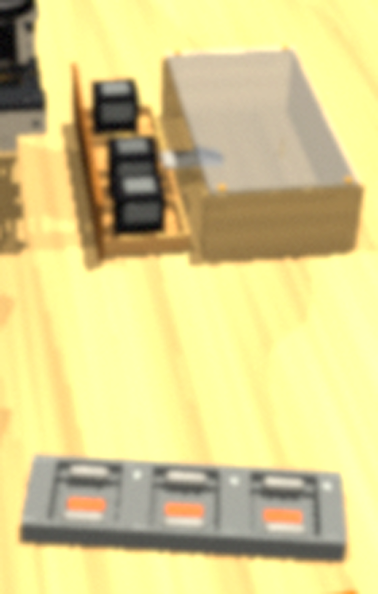

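View pics/ftc.png

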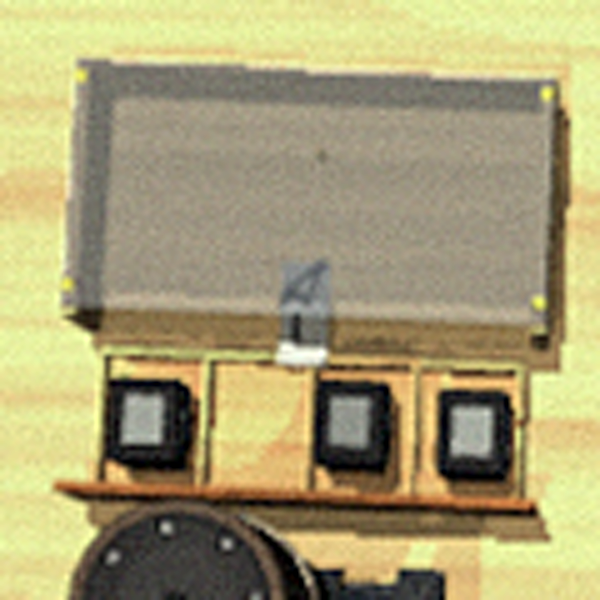

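All three packs are centred and upright: panels at (143,418), (355,420) and (470,430) in the crop. Now pressing the tray in gently.

jog_arm([
  [15, 0, -3, 0],
  [25, 0, -3, 0],
  [15, 0, 0, 0],
  [5, 0, 0, 0],
  [4, 0, 0, 0],
  [4, 0, 0, 0],
  [4, 0, 0, 0],
  [4, 0, 0, 0],
  [5, 0, 0, 0],
  [5, 0, 0, 0],
])

```text
clock: 38.3
tool_pos: [0.4817, 0.2064, 0.0547]
orientation: [180.0, 0.1, -1.3]
force: [-4.7, -1.0, 3.6]
opening: 0.0007
```

jog_arm([
  [5, -0.1, 0, 0],
  [5, -0.1, 0, 0],
  [5, -0.1, 0, 0],
  [5, -0.1, 0, 0],
  [5, -0.1, 0, 0],
  [5, -0.1, 0, 0],
  [5, -0.1, 0, 0],
  [5, -0.1, 0, 0],
  [5, -0.1, 0, 0],
  [5, -0.1, 0, 0],
])

```text
clock: 39.13
tool_pos: [0.5325, 0.2054, 0.0544]
orientation: [180.0, 0.1, -1.3]
force: [-4.7, -0.4, 4.5]
opening: 0.0003
```

jog_arm([
  [4, -0.1, 0, 0],
  [4, -0.1, 0, 0],
  [4, -0.1, 0, 0],
  [4, -0.1, 0, 0],
  [3, -0.1, 0, 0],
  [3, 0, 0, 0],
  [2, 0, 0, 0],
  [0, 0, 0, 0],
  [0, 0, 0, 0],
  [0, 0, 0, 0],
])

```text
clock: 39.97
tool_pos: [0.5562, 0.2049, 0.0543]
orientation: [180.0, 0.1, -1.3]
force: [-5.5, -1.8, 2.9]
opening: 0.0002
```

jog_arm([
  [3, 0, 0, 0],
  [3, 0, 0, 0],
  [3, 0, 0, 0],
  [2, 0, 0, 0],
  [2, 0, 0, 0],
  [2, 0, 0, 0],
  [1, 0, 0, 0],
  [0, 0, 0, 0],
  [0, 0, 0, 0],
  [0, 0, 0, 0],
])

```text
clock: 40.8
tool_pos: [0.572, 0.2046, 0.0541]
orientation: [179.9, 0.1, -1.3]
force: [-4.5, -1.9, 3.1]
opening: 0.0005
```

jog_arm([
  [1, 0, 0, 0],
  [1, 0, 0, 0],
  [1, 0, 0, 0],
  [0.5, 0, 0, 0],
  [0, 0, 0, 0],
  [0, 0, 0, 0],
  [0, 0, 0, 0],
  [0, 0, 0, 0],
  [0, 0, 0, 0],
  [0, 0, 0, 0],
])

```text
clock: 41.63
tool_pos: [0.5737, 0.2045, 0.0542]
orientation: [179.9, 0.2, -1.3]
force: [-13.3, -0.4, 9.0]
opening: 0.0003
```

At the stop (13 N). Let go slowly and watch it follow.

jog_arm([
  [-3, 0, 0, 0],
  [-4, 0, 0, 0],
  [-5, 0, 0, 0],
  [-5, 0, 0, 0],
  [-5, 0, 0, 0],
  [-5, 0, 0, 0],
  [-5, 0, 0, 0],
  [-10, 0, 0, 0],
  [-20, 0, 0, 0],
  [-30, 0, 0, 0],
])

```text
clock: 42.47
tool_pos: [0.4842, 0.2056, 0.0544]
orientation: [-180.0, -0.1, -1.3]
force: [0.1, 1.0, 0.5]
opening: 0.0005
```

jog_arm([
  [-30, 0, 0, 0],
  [-30, 0, 0, 0],
  [-20, 0, 10, 0],
  [0, 0, 30, 0],
  [0, 0, 40, 0],
  [0, -40, 40, 0],
  [0, -40, 0, 0],
  [0, -40, 0, 0],
  [0, -40, 0, 0],
  [0, -40, 0, 0],
])

```text
clock: 43.3
tool_pos: [0.403, 0.0145, 0.1645]
orientation: [-179.9, -0.1, -1.2]
force: [2.8, 0.6, 0.2]
opening: 0.0005
```

jog_arm([
  [0, -40, 0, 0],
  [0, -40, 0, 0],
  [0, 0, 0, 0],
  [0, 0, 0, 0],
  [0, 0, 0, 0],
  [0, 0, 0, 0],
  [0, 0, 0, 0],
  [0, 0, 0, 0],
  [0, 0, 0, 0],
  [0, 0, 0, 0],
])

```text
clock: 44.13
tool_pos: [0.404, -0.0634, 0.164]
orientation: [180.0, 0.0, -1.2]
force: [0.3, -0.6, -0.4]
opening: 0.0003
```

```bash
python3 tray.py g
```

```text
44.2333 [ 0.40395567 -0.06372134  0.16397702] 0.000497101307697079 [ 0.36864894  0.40846982 -1.0303012 ]
```

View pics/gs.png

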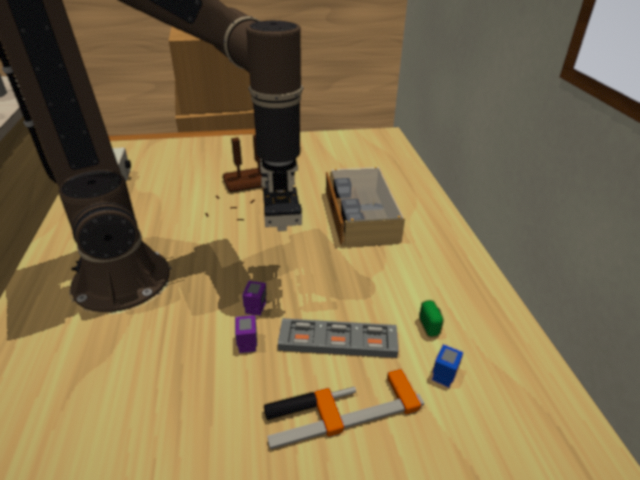

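View pics/gtc.png

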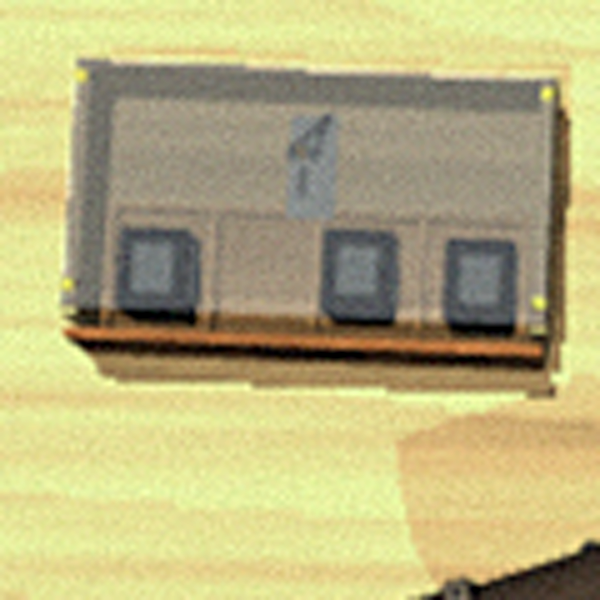

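```bash
python3 - <<'E'
from h import *
import pickle
s,t=pickle.load(open('g.pkl','rb'))
c=lambda x,y,z: px2w(s,190+(x+.5)/5-.5,155+(y+.5)/5-.5,z)
a=np.radians(-1.3);R=np.array([[np.cos(a),np.sin(a)],[-np.sin(a),np.cos(a)]])
for x,y in((152,268),(358,268),(481,279)):
    p=c(x,y,.07); print((R@(p[:2]-[.5743,.2043])).round(4))
close_job()
E
```

```text
[0.0462 0.0984]
[ 0.0513 -0.0281]
[ 0.0476 -0.1041]
the job is handed in; nothing more can be done
```

The job is done and handed in at about 44 s of the 208 s allowed; no verdict comes back. I pressed the tray open and loaded all three packs present: one pulled from the dock and two from the bench. Then I pressed the tray to its stop (13 N) and let go.

- **Mended on the way:** after I placed the pack in compartment 4, it was knocked into the front-left corner, about 15 and 10 mm off centre and near the limit. I re-gripped it and set it back near the centre before closing the tray.
- **Last checks:** the final pictures show the tray front where it was when latched at the start. The packs stand upright in compartments 4, 2 and 1. Measured x and y in the tray_front frame were (46, 98), (51, -28) and (48, -104) mm, all within limits.
- **Closest margin:** the pack in compartment 1 sits 5 mm off centre in y, and the limit is 12 mm. These positions are read from the pictures, so they are good to a few millimetres.
- **Left alone:** the robot never went near the tape measure, clamp or look-alikes, and passed above the carving. The tape measure, clamp and look-alikes look unmoved; the arm partly hid the carving in the final side view. I judged all of this by eye, not by measurement.
- **Disagreement:** the side camera put outlines a pixel or two off the top camera. I relied on the top view, and every grip and contact height agreed with it.

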